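# Lock the tile ledge into its slotted stand

### The job

Hang the long wooden tile ledge on the slotted stand: put its two steel claws into the slots of the two uprights, then press it down until it is fully home and the spring catch snaps over it, and let go. The short look-alike ledge does not fit.

Things in the scene. Friction and masses are not known exactly. Their poses are not given: they have to be found in the camera images.
- ledge_grip (a point): Grip point in the handle of the loose long tile ledge (wood, 160 mm long, 0.25 kg; a look-alike is 90 mm long), 132 mm above its underside. Axes: z up, y lengthwise, x out of its back to the claws. Handle: upright tab 12 mm thick (x), 36 wide (y), 60 to 150 mm above the underside. Below: 12 mm thick back board 60 mm high; a shelf 6 mm thick runs to x=-72 at the bottom. Starts upright.
- ledge_claws (a point): Middle between the long ledge's two steel claws (at y=-55, +55 mm, 10 mm wide), 20 mm behind (x) and 80 mm below the grip point. Each: tongue 8 mm high out of the back board, underside 48 mm above the ledge's underside, then a tip slanting down and back to 28 mm, 34 mm behind the grip point; mouth 12 mm at root, 23 below. Low between them an 11 mm lug for the catch.
- stand: Fixed stand, two uprights 152 mm high at y=-55, +55 mm. Origin: underside, between them, in the plane of their front faces; z up, x backward (claws enter along +x, axes parallel). Slots 28 mm wide, 88 to 142 mm up, over a wall 8 mm thick. Grip point goes in 195 to 215 mm up (best 205) to x=-9, y=0, then down to home at (-8, 0, 172). The last 20 mm need a push of 5 to 15 N.
- catch (a joint): Spring catch between the uprights, a steel tongue with slanted nose, 63 mm above the stand's underside. Value in m: 0 = sprung out (at the start and when locked over the lug), up to 0.018 = pushed back. The ledge's lug pushes it back on the way down and it springs out above the lug.
Mind the look-alikes: they are no part of the job. Leave any blue look-alike of the part that bears ledge_grip alone.

How it is judged:
By the outcome, as a careful person would: the job done as asked, in the order asked, and still so for the second after the job is handed in, with the robot touching nothing.
It also fails if it takes over 51 s, if anything falls off the work surface, if the arm or the gripper's body presses on something with over 40 N, if the wrist force passes 120 N, or if a joint passes its speed limit or range.

### The arm

A 6-joint arm with a two-finger parallel gripper is mounted at the origin on the work surface. World frame = base frame: x ahead of the robot, y to its left, z up, the work surface at z = 0. Lengths are in mm, angles in rad, forces in N, time in s.
With the tool pointing down it reaches from about 350 to 950 mm from the base axis. Payload 17.4 kg.
Tool frame: the origin (TCP) lies midway between the tips of the shut fingers; the grasp point (between the pads) lies 19 mm behind it; z points along the fingers, y is the line along which they close (so a half turn about z gives the same grasp; the last joint's range is limited). The gripper opens to 93 mm and grips with 3 to 60 N. Pads are 15 mm wide; open, the fingers measure 128 mm over their backs; the gripper's body (75 mm by 188 mm) begins 65 mm behind the grasp point.
Start: joints at [-1.259, 0.116, 1.442, -0, 1.584, -0.038], TCP at [231.32, -634.132, 218.646] pointing down, gripper open.
Joint ranges: [-2.83, 2.83], [-0.83, 2.19], [0.07, 2.5], [-1.14, 4.28], [0.01, 3], [-2.97, 2.97]. Speed limits (rad/s): [1.89, 1.89, 2.22, 3.14, 3.14, 3.14].

### API

Orientations are given as a unit quaternion [w, x, y, z].
In Python, from plant import bot gives the robot as it stands. The module is installed in compiled form; this text tells all that it offers.
- The arm moves only by the shell command python3 -m pendant 'ROWS' [OPENING] [FORCE]. ROWS is JSON, a list of rows, each an object with "xyz": the shift along the tool's x, y, z in m, a list of three; "spin": the turn about the tool's z in rad. A call has 1 to 10 rows; each row is the pose to reach, as a shift and turn from the pose commanded when the call began, along the tool's axes at that moment; what a row does not reach only later rows make up. A row lasts 1/12 s, in which the tool goes at most 41.7 mm and 7.16 degrees, less where a joint would pass 70% of its speed; a pose out of reach is approached as far as the arm can. A call with a gripper value outside its range is refused whole. OPENING is the finger opening in m, from 0 to 0.093, set as the call begins (- or left out, the last holds). The fingers move at their own pace and stop on an object; FORCE is the grip in N (left out, the last holds). Time passes only in rows, so rows that repeat a pose let the fingers close. It gives the time, the measured TCP pose, the force, the opening and the grip force at its end, in the units of the state.
- bot.observe(): the state, without advancing time (a new reading comes with each control period).
- bot.grab_frame(name): name is "side" or "top" or "wrist"; returns a dict with "img" (420x560x3 uint8, red, green, blue), "fx", "fy", "cx", "cy" (pixels), "R" (3x3) and "t" (3): a world point X has camera coordinates R X + t. Camera axes: x right, y down, z forward; pixel columns grow to the right and rows downward; lengths in mm; the calibration is good to about 2 mm. A picture is of the moment at which its call begins. There is no depth.
- bot.close_job(): hands the job in; it is judged then, once.
The state is a dict: "t": time; "joint_positions": joint angles; "joint_velocities": joint speeds; "joint_torque": joint torques, N m; "tool_pos": TCP position; "orientation": TCP orientation; "ft_force": force on the tool from outside, world axes, zero at the start; "ft_torque": the same for the moment, N m; "finger_gap": opening from 0.0 (shut) to 1.0 (fully open); "grip_force": force on a finger pad.
Only numpy, scipy, OpenCV 4.12 (cv2) and the standard library are available. Lean on these libraries where they do the work, as an engineer would, in place of code of your own. Each camera call takes 0.05 s, during which the arm holds its last target. There are 200 camera calls.

## Working session

There is one attempt and no reset: what is moved stays moved. The work goes in short steps, Python scripts to look and compute and a shell command to move; the robot and the scene stay as the last step left them, time stands still between calls to the robot, and variables do not carry over. Pictures are saved under pics/ and viewed, at most 12 in all, crops included, and the job is handed in when it is done.

```bash
mkdir -p pics; cat > h.py <<'E'
import numpy as np, cv2, pickle
from plant import bot
def grab(n,tag):
    f=bot.grab_frame(n); cv2.imwrite(f'pics/{tag}.png',f['img'][:,:,::-1]); pickle.dump(f,open(f'pics/{tag}.pkl','wb')); return f
def load(tag): return pickle.load(open(f'pics/{tag}.pkl','rb'))
def proj(f,X):
    c=np.atleast_2d(X)@np.array(f['R']).T+np.array(f['t']); return np.c_[f['fx']*c[:,0]/c[:,2]+f['cx'],f['fy']*c[:,1]/c[:,2]+f['cy']]
def ray(f,u,v):
    R=np.array(f['R']);o=-R.T@np.array(f['t']);d=R.T@np.array([(u-f['cx'])/f['fx'],(v-f['cy'])/f['fy'],1]);return o,d
def atz(f,u,v,z):
    o,d=ray(f,u,v);return o+d*(z-o[2])/d[2]
E
python3 - <<'E'
from h import *
a=grab('top','t0')['img'];b=grab('side','s0')['img']
for t in('t0','s0'):
    f=load(t);print(t,-np.array(f['R']).T@f['t'],f['fx'],f['R'])
s=bot.observe();print(s['t'],s['orientation'],s['tool_pos'])
E
```

```text
t0 [288.03095375   1.23078546 999.56081764] 487.71159451206756 [[ 0.01937852 -0.9997844   0.0074589 ]
 [-0.99086113 -0.02020054 -0.13336475]
 [ 0.13348667 -0.00480632 -0.99103895]]
s0 [ -8.98738985 782.0866383  899.63427728] 521.4545458919233 [[-0.87073893 -0.49135312  0.01964263]
 [-0.34342514  0.57903155 -0.73944685]
 [ 0.35195581 -0.65061093 -0.67292832]]
0.1 [-5.20992529e-04  9.84743087e-01  1.74013715e-01 -8.64968115e-05] [ 231.2659511  -633.94777101  217.9650467 ]
```

View pics/t0.png

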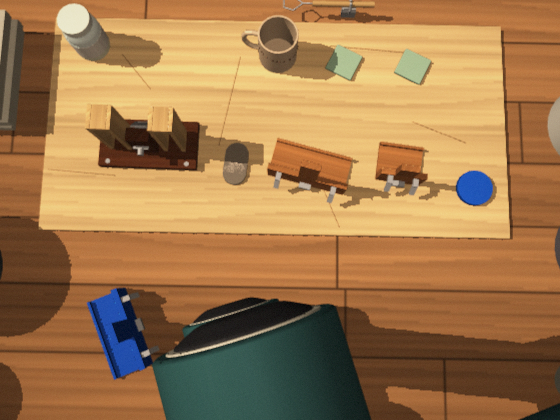

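View pics/s0.png

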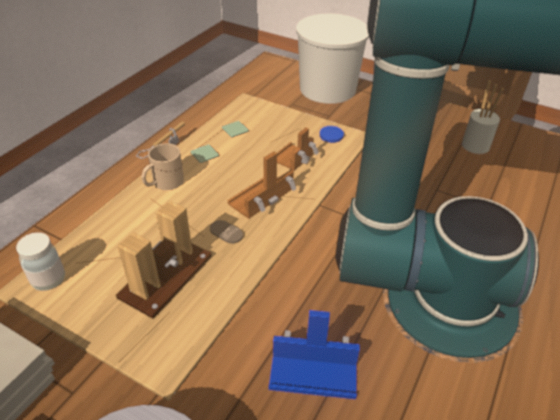

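The top view shows the long ledge at about (310,170) with its claws towards the robot, the short look-alike at (400,165), the stand at (150,145), and the blue one at (120,335). I'll zoom in to find the features.

```bash
python3 - <<'E'
import cv2,numpy as np
a=cv2.imread('pics/t0.png');b=cv2.imread('pics/s0.png')
A=cv2.resize(a[95:215,80:213],None,fx=3,fy=3,interpolation=2);B=cv2.resize(a[95:215,225:358],None,fx=3,fy=3,interpolation=2)
# side crop
cv2.imwrite('pics/c1.png',np.hstack([A,B]))
cv2.imwrite('pics/c2.png',cv2.resize(b[140:320,110:320],None,fx=3.3,fy=3.3,interpolation=2))
E
```

```text
(no output)
```

View pics/c1.png

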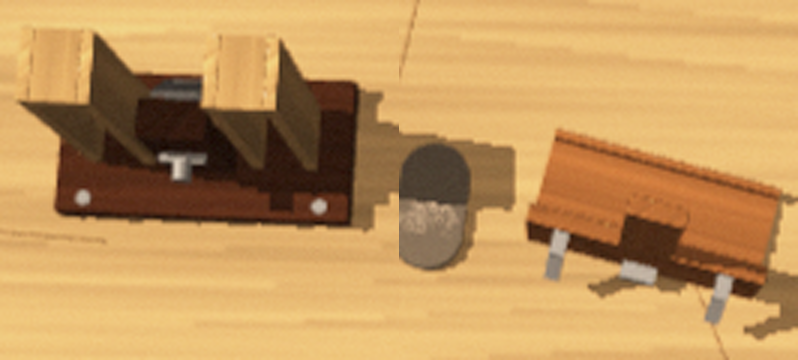

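View pics/c2.png

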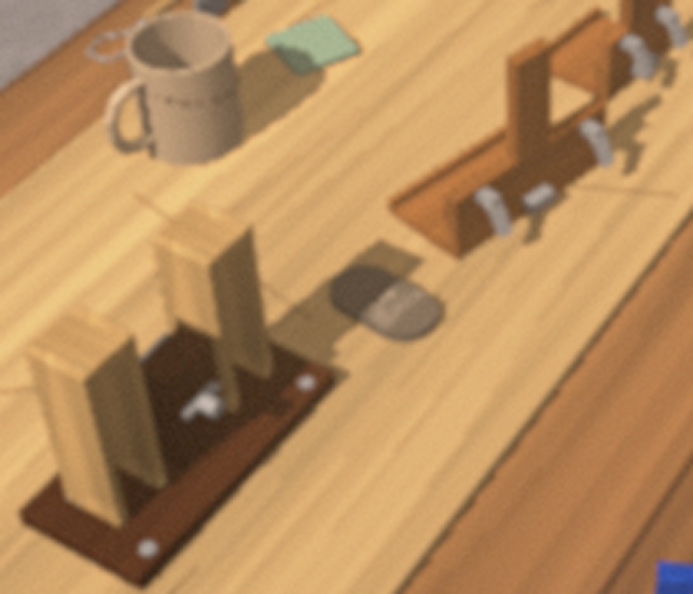

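```bash
cat > fit.py <<'E'
from h import *
from scipy.optimize import least_squares
t=load('t0');s=load('s0')
c1=lambda X,Y:(80+X/3,95+Y/3); c1b=lambda X,Y:(225+(X-399)/3,95+Y/3); c2=lambda X,Y:(110+X/3.3,140+Y/3.3)
print('upright tops z152')
for p in [(25,28),(92,30),(97,103),(20,101),(210,35),(278,38),(277,110),(203,108)]: print(p,atz(t,*c1(*p),152).round(1))
print('side'); 
for p in [(28,350),(85,382),(137,345),(90,308),(150,243),(207,268),(255,230),(205,200)]: print(p,atz(s,*c2(*p),152).round(1))
print('plate z~12')
for p in [(58,212),(350,222),(357,85),(130,75)]: print(p,atz(t,*c1(*p),12).round(1))
for p in [(180,165),(180,88)]: print('catch',p,atz(t,*c1(*p),66).round(1))
print('catch side',atz(s,*c2(205,400),66).round(1))
L=[((34,-55,-104),c1b(553,278),t),((34,55,-104),c1b(713,320),t),((6,-80,-132),c1b(528,238),t),((6,80,-132),c1b(758,297),t),((6,-80,-72),c1b(529,220),t),((6,80,-72),c1b(765,272),t),
((34,-55,-104),c2(503,232),s),((34,55,-104),c2(603,165),s),((6,-80,-132),c2(460,258),s),((6,-18,18),c2(515,60),s),((6,18,18),c2(548,40),s)]
def res(p):
    x,y,a=p; r=[]
    for X,uv,f in L:
        X=np.array(X);c,q=np.cos(a),np.sin(a)
        r.append(proj(f,[x+c*X[0]-q*X[1],y+q*X[0]+c*X[1],132+X[2]])[0]-uv)
    return np.ravel(r)
o=least_squares(res,[550,-50,3.0],x_scale=[10,10,.1],loss='soft_l1')
print('ledge',o.x,np.degrees(o.x[2]));print(res(o.x).reshape(-1,2).round(1))
E
python3 fit.py
```

```text
upright tops z152
(25, 28) [594.8 339.7 152. ]
(92, 30) [594.4 299.5 152. ]
(97, 103) [549.2 293.6 152. ]
(20, 101) [549.4 339.5 152. ]
(210, 35) [592.8 228.5 152. ]
(278, 38) [591.9 187.7 152. ]
(277, 110) [547.2 186.1 152. ]
(203, 108) [547.5 230.3 152. ]
side
(28, 350) [596.3 330.9 152. ]
(85, 382) [550.8 333.3 152. ]
(137, 345) [544.2 295.6 152. ]
(90, 308) [588.2 286.2 152. ]
(150, 243) [594.1 223.7 152. ]
(207, 268) [549.5 223.3 152. ]
(255, 230) [545.  180.7 152. ]
(205, 200) [589.9 174.4 152. ]
plate z~12
(58, 212) [514.3 363.7  12. ]
(350, 222) [511.5 162.7  12. ]
(357, 85) [609.2 161.8  12. ]
(130, 75) [613.  320.2  12. ]
catch (180, 165) [535.  266.4  66. ]
catch (180, 88) [587.1 269.4  66. ]
catch side [539.5 254.9  66. ]
ledge [493.61846813 -66.13906214   2.91458758] 166.9935672887323
[[ 1.1 -0.1]
 [ 0.6 -0.9]
 [ 1.   0.1]
 [-1.2 -1.1]
 [ 0.4 -0.4]
 [ 0.9  1.9]
 [ 0.8  2.1]
 [ 0.6  1. ]
 [-1.3  2.1]
 [-0.8  2.8]
 [-0.3  2.2]]
```

```bash
cat >> h.py <<'E'
from scipy.spatial.transform import Rotation as Ro
def goto(x,y,z,lyaw):
    "shift/spin for TCP to world xyz with tool y along yaw lyaw (deg, mod 180)"
    s=bot.observe();q=s['orientation'];M=Ro.from_quat([q[1],q[2],q[3],q[0]]).as_matrix()
    d=M.T@(np.array([x,y,z])-s['tool_pos']);ty=np.degrees(np.arctan2(M[1,1],M[0,1]))
    e=(lyaw-ty+90)%180-90
    print('t',round(s['t'],2),'pos',np.round(s['tool_pos'],1),'tooly',round(ty,2),'tilt',np.round(M[:2,2],4),'shift',d.round(1),'n',round(np.linalg.norm(d)/41.7,1),'spin',round(-np.radians(e),4),'q',np.round(s['joint_positions'],2),'F',np.round(s['ft_force'],1),'gap',round(s['finger_gap']*93,1),'grip',round(s['grip_force'],1))
E
python3 -m pendant '[{"xyz":[0.0285,-0.0285,0],"spin":-0.1},{"xyz":[0.057,-0.057,0],"spin":-0.2},{"xyz":[0.0855,-0.0855,0],"spin":-0.3},{"xyz":[0.114,-0.114,0],"spin":-0.4},{"xyz":[0.1425,-0.1425,0],"spin":-0.5},{"xyz":[0.171,-0.171,0],"spin":-0.6},{"xyz":[0.1995,-0.1995,0],"spin":-0.7},{"xyz":[0.228,-0.228,0],"spin":-0.8},{"xyz":[0.2565,-0.2565,0],"spin":-0.9},{"xyz":[0.285,-0.285,0],"spin":-0.995}]' 0.06 20
python3 -c "
from h import *
goto(493.6,-66.1,218,167)"
```

```text
t: 0.93
tool_pos: [401.6, -266.8, 218.5]
orientation: [0.0, 0.781, 0.625, 0.0]
ft_force: [0.8, -0.4, 0.7]
finger_gap: 0.646
grip_force: 0.0
t 0.93 pos [ 401.6 -266.8  218.5] tooly -12.68 tilt [ 0.0001 -0.    ] shift [216.   45.7   0.5] n 5.3 spin 0.0056 q [-0.64 -0.31  1.84  0.    1.61 -0.42] F [ 0.8 -0.4  0.7] gap 60.1 grip 0.0
```

```bash
python3 -m pendant '[{"xyz":[0.036,0.0076,0],"spin":0.005},{"xyz":[0.072,0.0152,0],"spin":0.005},{"xyz":[0.108,0.0228,0],"spin":0.005},{"xyz":[0.144,0.0305,0],"spin":0.005},{"xyz":[0.18,0.038,0],"spin":0.005},{"xyz":[0.216,0.0457,0],"spin":0.005},{"xyz":[0.216,0.0457,0],"spin":0.005},{"xyz":[0.216,0.0457,0],"spin":0.005}]'
python3 -c "
from h import *
f=grab('wrist','w1');goto(493.6,-66.1,113,167)
L=[(-6,-18,18),(6,-18,18),(6,18,18),(-6,18,18),(0,0,0)]
a=np.radians(167);R=np.array([[np.cos(a),-np.sin(a)],[np.sin(a),np.cos(a)]])
img=f['img'][:,:,::-1].copy()
for X in L:
  p=R@X[:2]+[493.6,-66.1];u=proj(f,[*p,132+X[2]])[0];print(u.round(1));cv2.circle(img,tuple(int(v) for v in u),2,(0,255,0),-1)
cv2.imwrite('pics/w1m.png',img)"
```

```text
t: 1.6
tool_pos: [494.6, -66.9, 218.2]
orientation: [-0.0, 0.783, 0.622, -0.0]
ft_force: [-1.2, -0.1, -0.7]
finger_gap: 0.644
grip_force: 0.0
t 1.65 pos [494.3 -68.1 218.3] tooly -13.14 tilt [-0.0007 -0.0001] shift [  1.8  -1.  105.3] n 2.5 spin -0.0025 q [-0.19 -0.27  1.81 -0.    1.61  0.04] F [-0.  -0.8  0.2] gap 60.1 grip 0.0
[280.3 198.1]
[264.  198.1]
[264.4 243.5]
[280.1 243.5]
[272.4 214.2]
```

View pics/w1m.png

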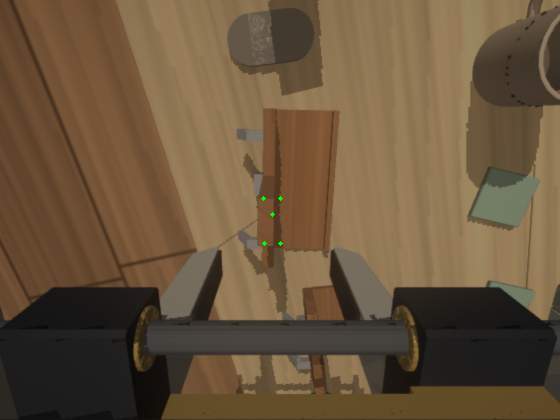

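```bash
python3 -c "
from h import *
f=load('w1');print((-np.array(f['R']).T@f['t']).round(1),np.array(f['R']).round(2).tolist())
cv2.imwrite('pics/w1c.png',cv2.resize(f['img'][95:285,225:355,::-1],None,fx=3,fy=3,interpolation=2))"
```

```text
[513.8   9.3 383.8] [[0.97, -0.22, -0.0], [-0.21, -0.93, 0.29], [-0.06, -0.28, -0.96]]
```

View pics/w1c.png

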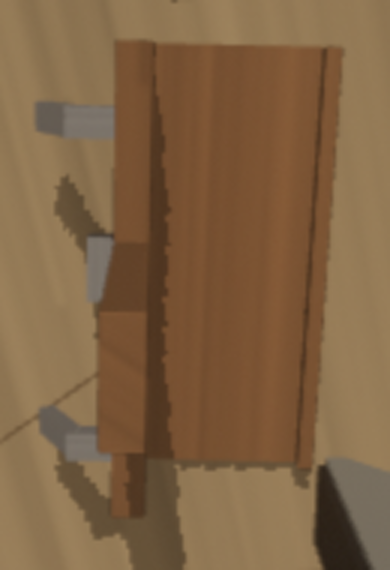

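Tab top in the wrist picture spans (258–274, 199–246), about 5 mm left of the prediction, so the grip point is at about (489, -66). I'll descend and grasp.

```bash
python3 -m pendant '[{"xyz":[0.001,-0.0057,0.035]},{"xyz":[0.001,-0.0057,0.07]},{"xyz":[0.001,-0.0057,0.095]},{"xyz":[0.001,-0.0057,0.1055]},{"xyz":[0.001,-0.0057,0.1055]},{"xyz":[0.001,-0.0057,0.1055]}]'
python3 -m pendant '[{"xyz":[0,0,0]},{"xyz":[0,0,0]},{"xyz":[0,0,0]},{"xyz":[0,0,0]},{"xyz":[0,0,0]},{"xyz":[0,0,0]}]' 0 50
python3 -c "
from h import *
goto(489,-66,218,167)"
```

```text
t 1.65 pos [494.3 -68.1 218.3] tooly -13.14 tilt [-0.0007 -0.0001] shift [ 0.8 -5.6  0.3] n 0.1 spin -0.0025 q [-0.19 -0.27  1.81 -0.    1.61  0.04] F [-0.  -0.8  0.2] gap 60.1 grip 0.0invalid input at $[0]: expected keys xyz, spin
invalid input at $[0]: expected keys xyz, spin
```

```bash
python3 -m pendant '[{"xyz":[0.001,-0.0057,0.035],"spin":0},{"xyz":[0.001,-0.0057,0.07],"spin":0},{"xyz":[0.001,-0.0057,0.095],"spin":0},{"xyz":[0.001,-0.0057,0.1055],"spin":0},{"xyz":[0.001,-0.0057,0.1055],"spin":0},{"xyz":[0.001,-0.0057,0.1055],"spin":0}]'
python3 -m pendant '[{"xyz":[0,0,0],"spin":0},{"xyz":[0,0,0],"spin":0},{"xyz":[0,0,0],"spin":0},{"xyz":[0,0,0],"spin":0},{"xyz":[0,0,0],"spin":0},{"xyz":[0,0,0],"spin":0}]' 0 50
python3 -c "
from h import *
goto(489,-66,253,167)"
```

```text
t: 2.15
tool_pos: [489.1, -67.0, 114.1]
orientation: [0.0, 0.784, 0.62, 0.0]
ft_force: [0.4, -0.4, 0.8]
finger_gap: 0.646
grip_force: 0.0
t: 2.65
tool_pos: [489.1, -66.2, 113.4]
orientation: [0.0, 0.784, 0.621, 0.0]
ft_force: [-0.2, -0.7, 0.0]
finger_gap: 0.269
grip_force: 0.0
t 2.65 pos [489.1 -66.2 113.4] tooly -13.23 tilt [ 0.0003 -0.0001] shift [ 1.000e-01 -1.000e-01 -1.396e+02] n 3.3 spin -0.004 q [-0.19 -0.24  1.95 -0.    1.43  0.04] F [-0.2 -0.7  0. ] gap 25.0 grip 0.0
```

```bash

python3 -m pendant '[{"xyz":[0,0,0],"spin":0},{"xyz":[0,0,0],"spin":0},{"xyz":[0,0,0],"spin":0},{"xyz":[0,0,0],"spin":0},{"xyz":[0,0,0],"spin":0},{"xyz":[0,0,0],"spin":0}]' 0 50
python3 -c "
from h import *
goto(489,-66,253,167)"
```

```text
t: 3.15
tool_pos: [488.9, -66.2, 113.0]
orientation: [-0.0, 0.784, 0.621, -0.0]
ft_force: [-0.3, -0.1, -3.4]
finger_gap: 0.128
grip_force: 50.0
t 3.15 pos [488.9 -66.2 113. ] tooly -13.23 tilt [-0.0003  0.0001] shift [   0.2   -0.  -140. ] n 3.4 spin -0.0041 q [-0.19 -0.24  1.95  0.    1.43  0.04] F [-0.3 -0.1 -3.4] gap 11.9 grip 50.0
```

Grasped with an opening of 11.9 mm. Next I lift it and carry it high to the far (+x) side of the stand.

```bash

python3 -m pendant '[{"xyz":[0,0,-0.015],"spin":0},{"xyz":[0,0,-0.045],"spin":0},{"xyz":[0.01,0.003,-0.08],"spin":-0.02},{"xyz":[0.035,0.009,-0.11],"spin":-0.05},{"xyz":[0.067,0.017,-0.135],"spin":-0.08},{"xyz":[0.1,0.026,-0.155],"spin":-0.11},{"xyz":[0.135,0.035,-0.17],"spin":-0.14},{"xyz":[0.172,0.044,-0.18],"spin":-0.17},{"xyz":[0.21,0.053,-0.18],"spin":-0.19},{"xyz":[0.248,0.063,-0.18],"spin":-0.213}]' 
python3 -c "
from h import *
goto(660,262,293,179)"
```

```text
t: 3.98
tool_pos: [607.8, 162.8, 293.9]
orientation: [0.0, 0.713, 0.701, 0.001]
ft_force: [1.0, -1.5, -2.6]
finger_gap: 0.124
grip_force: 50.0
t 3.98 pos [607.8 162.8 293.9] tooly -0.97 tilt [0.0013 0.0003] shift [100.1  50.5   1. ] n 2.7 spin 0.0005 q [ 0.22  0.01  1.44 -0.    1.7   0.24] F [ 1.  -1.5 -2.6] gap 11.6 grip 50.0
```

```bash

python3 -m pendant '[{"xyz":[0.034,0.017,0],"spin":0},{"xyz":[0.068,0.034,0],"spin":0},{"xyz":[0.092,0.046,0],"spin":0},{"xyz":[0.1,0.05,0],"spin":0},{"xyz":[0.1,0.05,0],"spin":0},{"xyz":[0.1,0.05,0],"spin":0}]' 
python3 -c "
from h import *
goto(660,262,293,179)
w=grab('wrist','w2')['img'];t=grab('top','t2')['img']
cv2.imwrite('pics/m2.png',cv2.resize(np.vstack([np.hstack([w[:400],cv2.resize(t[60:240,40:240],(444,400),interpolation=2)])])[:,:,::-1],(800,int(400*800/1004)),interpolation=cv2.INTER_AREA))
"
```

```text
t: 4.48
tool_pos: [658.8, 259.7, 292.6]
orientation: [-0.0, 0.713, 0.701, -0.001]
ft_force: [-0.7, -0.6, -2.8]
finger_gap: 0.123
grip_force: 50.0
t 4.48 pos [658.8 259.7 292.6] tooly -1.01 tilt [-0.0009 -0.0006] shift [ 2.3  1.2 -0.4] n 0.1 spin -0.0001 q [ 0.34  0.18  1.25 -0.    1.71  0.36] F [-0.7 -0.6 -2.8] gap 11.5 grip 50.0
```

View pics/m2.png

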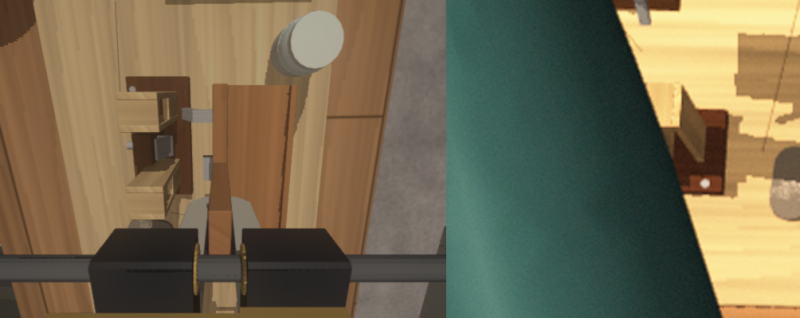

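The wrist view confirms the slots (168,108) and catch nose (163,147) are on the stand's +x side, facing the claws. One zoom for alignment.

```bash
python3 -c "
from h import *
f=load('w2')
cv2.imwrite('pics/w2c.png',cv2.resize(f['img'][90:290,130:390,::-1],None,fx=3,fy=3,interpolation=2))
print((-np.array(f['R']).T@f['t']).round(1),np.array(f['R']).round(3).tolist())
"
```

```text
[661.5 338.1 458.1] [[1.0, -0.016, -0.001], [-0.015, -0.958, 0.286], [-0.005, -0.286, -0.958]]
```

View pics/w2c.png

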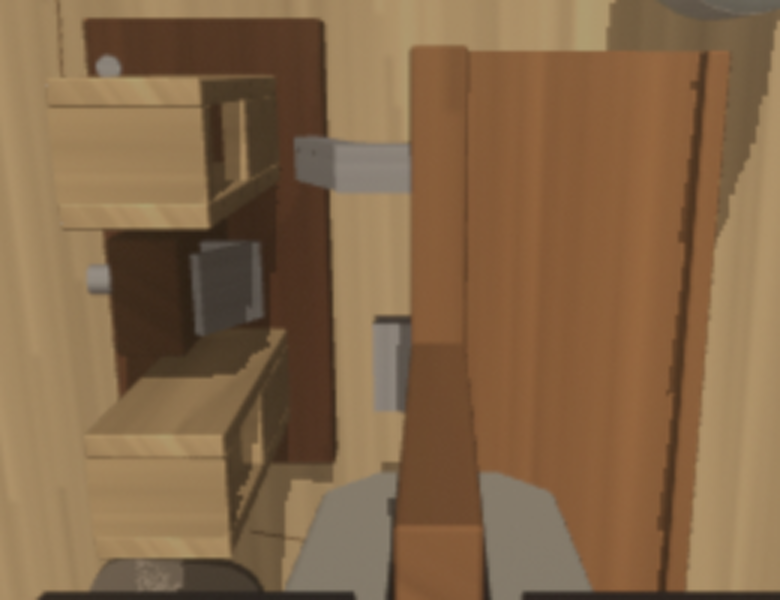

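```bash
python3 -c "
from h import *
f=load('w2');c=lambda X,Y:(130+X/3,90+Y/3)
for p in [(202,78),(202,104),(210,228),(48,78),(62,228),(222,435),(232,557),(88,435),(98,557)]: print(p,atz(f,*c(*p),152).round(1))
for X in [(594,339,152),(594,295,152),(594,229,152),(594,187,152),(594,339,0)]: print(X,((proj(f,X)[0]-[130,90])*3).round(0))
g=np.array([658.8+.3,260.5,293+19])
for dx,dy,dz in [(-34,55,-104),(-34,-55,-104),(-6,80,-72),(6,80,-72),(-6,-18,18),(6,-18,18),(-6,18,18),(6,18,18),(-72*-1,80,-126)]: print((dx,dy,dz),((proj(f,g+[dx,dy,dz])[0]-[130,90])*3).round(0))
"
```

```text
(202, 78) [590.8 336.5 152. ]
(202, 104) [590.2 329.  152. ]
(210, 228) [589.5 291.5 152. ]
(48, 78) [544.7 337.2 152. ]
(62, 228) [543.3 292.2 152. ]
(222, 435) [587.9 222.4 152. ]
(232, 557) [587.8 177.4 152. ]
(88, 435) [543.3 223.1 152. ]
(98, 557) [541.5 178.1 152. ]
(594, 339, 152) [212.  69.]
(594, 295, 152) [223. 216.]
(594, 229, 152) [239. 416.]
(594, 187, 152) [248. 532.]
(594, 339, 0) [287.  69.]
(-34, 55, -104) [294. 165.]
(-34, -55, -104) [316. 560.]
(-6, 80, -72) [398.  57.]
(6, 80, -72) [455.  56.]
(-6, -18, 18) [393. 722.]
(6, -18, 18) [471. 721.]
(-6, 18, 18) [385. 506.]
(6, 18, 18) [470. 505.]
(72, 80, -126) [701.  55.]
```

```bash
python3 -c "
from h import *
t=load('t0');w=load('w2')
print('base pts',[atz(t,u,v,0).round(0)[:2] for u,v in [(109,45),(100,58),(86,58)]])
for z in (60,90,120): print(z,[atz(t,u,v,z).round(0)[:2] for u,v in [(58,15),(92,14)]], atz(w,130+720/3,90+15/3,z).round(0), atz(w,345/.797,42/.797,z).round(0), atz(w,277/.797,42/.797,z).round(0))
goto(637,259,186,179)
"
```

```text
base pts [array([784., 365.]), array([754., 383.]), array([753., 413.])]
60 [array([817., 452.]), array([821., 383.])] [770. 356.  60.] [836. 399.  60.] [742. 401.  60.]
90 [array([800., 437.]), array([804., 370.])] [762. 355.  90.] [823. 395.  90.] [736. 396.  90.]
120 [array([783., 423.]), array([787., 358.])] [753. 353. 120.] [810. 390. 120.] [730. 391. 120.]
t 4.58 pos [658.7 258.8 293.5] tooly -1.08 tilt [ 0.0002 -0.0001] shift [ -0.2 -21.7 107.4] n 2.6 spin -0.0014 q [ 0.34  0.18  1.25 -0.    1.71  0.36] F [ 0.6  0.  -3.2] gap 11.5 grip 50.0
```

```bash

python3 -m pendant '[{"xyz":[0,-0.0217,0.02],"spin":0},{"xyz":[0,-0.0217,0.05],"spin":0},{"xyz":[0,-0.0217,0.08],"spin":0},{"xyz":[0,-0.0217,0.1],"spin":0},{"xyz":[0,-0.0217,0.107],"spin":0},{"xyz":[0,-0.0217,0.107],"spin":0},{"xyz":[0,-0.0217,0.107],"spin":0}]' 
python3 -c "
from h import *
goto(597,259,186,179)
w=grab('wrist','w3');s=grab('side','s3')['img']
a=cv2.resize(w['img'][60:280,90:350],None,fx=1.5,fy=1.5,interpolation=2);b=cv2.resize(s[170:390,60:320],None,fx=1.5,fy=1.5,interpolation=2)
cv2.imwrite('pics/m3.png',np.hstack([a,b])[:,:,::-1])
"
```

```text
t: 5.17
tool_pos: [637.5, 259.8, 187.8]
orientation: [0.0, 0.714, 0.7, 0.001]
ft_force: [-0.1, 0.7, -2.2]
finger_gap: 0.123
grip_force: 50.0
t 5.17 pos [637.5 259.8 187.8] tooly -1.07 tilt [0.0013 0.0005] shift [ -1.5 -40.5   1.7] n 1.0 spin -0.0012 q [ 0.35  0.15  1.45 -0.    1.54  0.37] F [-0.1  0.7 -2.2] gap 11.4 grip 50.0
```

View pics/m3.png

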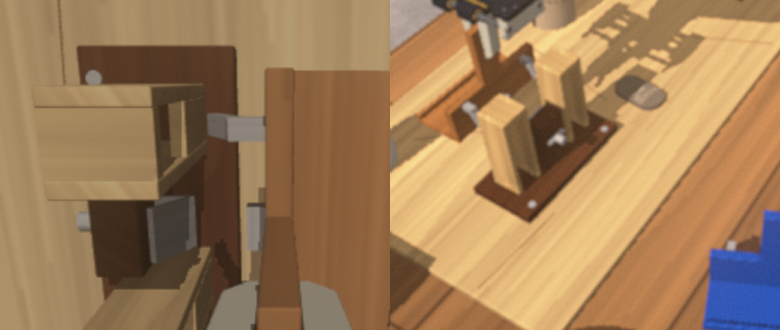

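```bash
python3 -c "
from h import *
f=load('w3');c=lambda X,Y:(90+X/1.5,60+Y/1.5)
for p in [(152,85),(160,198)]: print('up',atz(f,*c(*p),152).round(1))
for p in [(265,116),(265,139),(230,115),(230,139)]: print('claw',atz(f,*c(*p),129).round(1))
print('lug',[atz(f,*c(*p),85).round(1) for p in [(248,205),(248,250)]],'catch',[atz(f,*c(*p),66).round(1) for p in [(150,205),(150,262),(194,195),(194,245)]])
"
```

```text
up [590.3 336.9 152. ]
up [589.5 291.2 152. ]
claw [633.9 322.6 129. ]
claw [633.6 312.4 129. ]
claw [618.3 323.3 129. ]
claw [617.8 312.7 129. ]
lug [array([621.9, 270.8,  85. ]), array([621., 244.,  85.])] catch [array([561.6, 267. ,  66. ]), array([558.3, 230.5,  66. ]), array([588.5, 272.7,  66. ]), array([586.5, 241.2,  66. ])]
```

```bash

python3 -m pendant '[{"xyz":[-0.0025,-0.005,0.001],"spin":0},{"xyz":[-0.0025,-0.013,0.001],"spin":0},{"xyz":[-0.0025,-0.021,0.001],"spin":0},{"xyz":[-0.0025,-0.029,0.001],"spin":0},{"xyz":[-0.0025,-0.035,0.001],"spin":0},{"xyz":[-0.0025,-0.039,0.001],"spin":0},{"xyz":[-0.0025,-0.041,0.001],"spin":0},{"xyz":[-0.0025,-0.041,0.001],"spin":0}]' 
python3 -c "
from h import *
goto(595.5,257,186,179)"
python3 -m pendant '[{"xyz":[0,-0.001,0],"spin":0},{"xyz":[0,-0.002,0],"spin":0},{"xyz":[0,-0.002,0],"spin":0}]'
```

```text
t: 5.93
tool_pos: [596.1, 258.6, 185.5]
orientation: [0.0, 0.713, 0.701, 0.0]
ft_force: [0.0, 0.9, -2.5]
finger_gap: 0.13
grip_force: 50.0
t 5.93 pos [596.1 258.6 185.5] tooly -1.02 tilt [0.0011 0.0002] shift [-1.6 -0.5 -0.5] n 0.0 spin -0.0003 q [ 0.37  0.07  1.54 -0.    1.53  0.39] F [ 0.   0.9 -2.5] gap 12.1 grip 50.0
t: 6.18
tool_pos: [595.6, 258.6, 185.5]
orientation: [0.001, 0.714, 0.701, 0.001]
ft_force: [11.3, 1.6, -4.6]
finger_gap: 0.128
grip_force: 50.0
```

```bash

python3 -m pendant '[{"xyz":[0,0.0005,0],"spin":0},{"xyz":[0,0.001,0],"spin":0},{"xyz":[0,0.001,0],"spin":0}]';python3 -m pendant '[{"xyz":[0,0.0005,0],"spin":0},{"xyz":[0,0.001,0],"spin":0},{"xyz":[0,0.001,0],"spin":0}]'
```

```text
t: 6.43
tool_pos: [595.8, 258.6, 185.4]
orientation: [0.0, 0.713, 0.701, 0.0]
ft_force: [4.7, 1.1, -0.7]
finger_gap: 0.13
grip_force: 50.0
t: 6.68
tool_pos: [596.1, 258.5, 185.1]
orientation: [-0.0, 0.713, 0.701, -0.0]
ft_force: [1.3, -0.1, 0.1]
finger_gap: 0.129
grip_force: 50.0
```

```bash

python3 -m pendant '[{"xyz":[-0.001,0.0015,0],"spin":0},{"xyz":[-0.001,0.0028,0],"spin":0},{"xyz":[-0.001,0.0028,0.003],"spin":0},{"xyz":[-0.001,0.0028,0.006],"spin":0},{"xyz":[-0.001,0.0026,0.009],"spin":0},{"xyz":[-0.001,0.0023,0.012],"spin":0},{"xyz":[-0.001,0.002,0.014],"spin":0},{"xyz":[-0.001,0.002,0.014],"spin":0}]'
```

```text
t: 7.35
tool_pos: [599.1, 257.6, 171.9]
orientation: [0.001, 0.714, 0.701, 0.001]
ft_force: [5.8, 0.4, 2.7]
finger_gap: 0.13
grip_force: 50.0
```

```bash

python3 -m pendant '[{"xyz":[0,0,0.002],"spin":0},{"xyz":[0,0,0.004],"spin":0},{"xyz":[0,0,0.006],"spin":0},{"xyz":[0,0,0.006],"spin":0}]'
```

```text
t: 7.68
tool_pos: [599.0, 257.5, 165.4]
orientation: [0.001, 0.714, 0.701, 0.001]
ft_force: [7.1, 1.2, -1.0]
finger_gap: 0.128
grip_force: 50.0
```

```bash

python3 -m pendant '[{"xyz":[0,0,0.002],"spin":0},{"xyz":[0,0,0.004],"spin":0},{"xyz":[0,0,0.006],"spin":0},{"xyz":[0,0,0.006],"spin":0}]';
python3 -m pendant '[{"xyz":[0,0,0.002],"spin":0},{"xyz":[0,0,0.004],"spin":0},{"xyz":[0,0,0.004],"spin":0}]'
```

```text
t: 8.02
tool_pos: [599.0, 257.5, 159.2]
orientation: [0.001, 0.714, 0.701, 0.001]
ft_force: [7.0, 0.8, -1.7]
finger_gap: 0.129
grip_force: 50.0
t: 8.27
tool_pos: [597.8, 257.4, 154.3]
orientation: [-0.0, 0.713, 0.701, -0.001]
ft_force: [-0.2, -0.4, -3.1]
finger_gap: 0.126
grip_force: 50.0
```

```bash

python3 -m pendant '[{"xyz":[0,0,0.001],"spin":0},{"xyz":[0,0,0.0015],"spin":0},{"xyz":[0,0,0.0015],"spin":0}]';
python3 -m pendant '[{"xyz":[0,0,0.0005],"spin":0},{"xyz":[0,0,0.001],"spin":0},{"xyz":[0,0,0.001],"spin":0}]'
```

```text
t: 8.52
tool_pos: [597.9, 257.5, 153.3]
orientation: [-0.0, 0.713, 0.701, -0.0]
ft_force: [-0.3, -0.6, -2.6]
finger_gap: 0.126
grip_force: 50.0
t: 8.77
tool_pos: [598.2, 257.5, 152.8]
orientation: [0.0, 0.713, 0.701, 0.0]
ft_force: [0.3, 0.8, -0.9]
finger_gap: 0.126
grip_force: 50.0
```

```bash

python3 -m pendant '[{"xyz":[0,0,0.0005],"spin":0},{"xyz":[0,0,0.001],"spin":0},{"xyz":[0,0,0.001],"spin":0}]';
python3 -m pendant '[{"xyz":[0,0,0.0005],"spin":0},{"xyz":[0,0,0.001],"spin":0},{"xyz":[0,0,0.001],"spin":0}]'
```

```text
t: 9.02
tool_pos: [598.2, 257.5, 152.7]
orientation: [0.0, 0.713, 0.701, 0.0]
ft_force: [-3.7, -1.1, 7.2]
finger_gap: 0.125
grip_force: 49.9
t: 9.27
tool_pos: [598.3, 257.6, 152.7]
orientation: [0.0, 0.713, 0.701, 0.001]
ft_force: [-6.5, -2.0, 13.0]
finger_gap: 0.125
grip_force: 50.0
```

Seated: it stops at TCP z 152.7 with a 13 N push. I'll do a gentle pull test to check the catch.

```bash

python3 -m pendant '[{"xyz":[0,0,-0.001],"spin":0},{"xyz":[0,0,-0.0025],"spin":0},{"xyz":[0,0,-0.004],"spin":0},{"xyz":[0,0,-0.004],"spin":0}]';
python3 -m pendant '[{"xyz":[0,0,0.001],"spin":0},{"xyz":[0,0,0.002],"spin":0},{"xyz":[0,0,0.002],"spin":0}]'
```

```text
t: 9.6
tool_pos: [598.2, 257.5, 154.6]
orientation: [0.0, 0.713, 0.701, -0.0]
ft_force: [0.4, -0.9, -3.1]
finger_gap: 0.125
grip_force: 50.0
t: 9.85
tool_pos: [598.2, 257.5, 152.8]
orientation: [0.0, 0.713, 0.701, 0.0]
ft_force: [-0.7, 0.3, 0.9]
finger_gap: 0.127
grip_force: 50.0
```

```bash

python3 -m pendant '[{"xyz":[0,0,-0.0015],"spin":0},{"xyz":[0,0,-0.0025],"spin":0},{"xyz":[0,0,-0.0035],"spin":0},{"xyz":[0,0,-0.0035],"spin":0}]';
python3 -c "
from h import *
f=grab('wrist','w4');s=grab('side','s4')['img']
a=cv2.resize(f['img'][60:280,90:350],None,fx=1.5,fy=1.5,interpolation=2);b=cv2.resize(s[170:280,130:260],None,fx=3,fy=3,interpolation=2)
cv2.imwrite('pics/m4.png',np.hstack([a,b])[:,:,::-1])"
```

```text
t: 10.18
tool_pos: [598.1, 257.5, 155.8]
orientation: [-0.0, 0.713, 0.701, -0.0]
ft_force: [-0.0, 0.5, -3.1]
finger_gap: 0.128
grip_force: 50.0
```

View pics/m4.png

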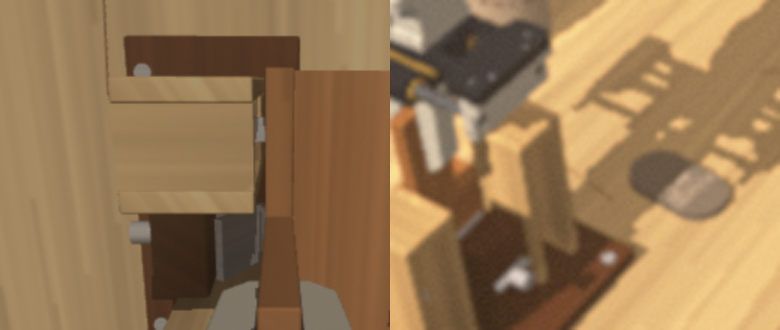

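```bash
python3 -c "
from h import *
c=lambda X,Y:(90+X/1.5,60+Y/1.5)
for n,e,b,p in [('w3',(78,221),(91,221),(150,235)),('w4',(130,232),(151,232),(216,250))]:
  f=load(n);print(n,[atz(f,*c(*q),66).round(1) for q in (e,b,p)])
f=load('s0');g=load('s4')
print('side T: s0 tip',atz(f,110+182/3.3,140+413/3.3,66).round(1),'s4',atz(g,130+(497-390)/3,170+288/3,66).round(1))
f=load('w2');print('w2',[atz(f,130+X/3,90+280/3,66).round(1) for X in (86,110,193)])
"
python3 -m pendant '[{"xyz":[0,0,-0.001],"spin":0},{"xyz":[0,0,-0.002],"spin":0},{"xyz":[0,0,-0.002],"spin":0}]'
```

```text
w3 [array([517. , 257.8,  66. ]), array([524.9, 257.6,  66. ]), array([559.9, 248.1,  66. ])]
w4 [array([518.4, 257.5,  66. ]), array([529.9, 257.3,  66. ]), array([564.7, 246.4,  66. ])]
side T: s0 tip [545.1 270.9  66. ] s4 [542.7 272.2  66. ]
w2 [array([517.2, 258. ,  66. ]), array([526.9, 257.8,  66. ]), array([560.7, 257.3,  66. ])]
t: 10.53
tool_pos: [597.8, 257.4, 156.1]
orientation: [-0.0, 0.713, 0.701, -0.001]
ft_force: [5.0, 1.9, -23.4]
finger_gap: 0.125
grip_force: 50.0
```

Locked: the rod is at its sprung-out position, and a 20 N pull is held after about 3 mm of play. I'll press it home again, then release and retreat upward.

```bash

python3 -m pendant '[{"xyz":[0,0,0.002],"spin":0},{"xyz":[0,0,0.004],"spin":0},{"xyz":[0,0,0.006],"spin":0},{"xyz":[0,0,0.0075],"spin":0},{"xyz":[0,0,0.0075],"spin":0},{"xyz":[0,0,0.006],"spin":0},{"xyz":[0,0,0.006],"spin":0}]'
python3 -m pendant '[{"xyz":[0,0,0],"spin":0},{"xyz":[0,0,0],"spin":0},{"xyz":[0,0,0],"spin":0},{"xyz":[0,0,0],"spin":0},{"xyz":[0,0,0],"spin":0},{"xyz":[0,0,0],"spin":0}]' 0.045 10
python3 -m pendant '[{"xyz":[0,0,-0.01],"spin":0},{"xyz":[0,0,-0.03],"spin":0},{"xyz":[0,0,-0.06],"spin":0},{"xyz":[0,0,-0.09],"spin":0},{"xyz":[0,0,-0.12],"spin":0},{"xyz":[0,0,-0.13],"spin":0},{"xyz":[0,0,-0.13],"spin":0},{"xyz":[0,0,-0.13],"spin":0}]'
python3 -c "
from h import *
f=grab('wrist','w5')['img'];s=grab('side','s5')['img']
a=cv2.resize(f[40:300,60:400],None,fx=1.15,fy=1.15,interpolation=2);b=cv2.resize(s[130:299,60:320],(400,299),interpolation=2)
cv2.imwrite('pics/m5.png',np.hstack([a[:299],b])[:,:,::-1])"
```

```text
t: 11.12
tool_pos: [598.4, 257.6, 153.1]
orientation: [0.0, 0.713, 0.701, 0.001]
ft_force: [0.4, 0.0, -2.6]
finger_gap: 0.125
grip_force: 50.0
t: 11.62
tool_pos: [598.2, 257.5, 152.2]
orientation: [-0.0, 0.713, 0.701, 0.0]
ft_force: [0.7, 0.1, -0.6]
finger_gap: 0.471
grip_force: 0.0
t: 12.28
tool_pos: [598.2, 257.5, 282.0]
orientation: [0.0, 0.713, 0.701, 0.0]
ft_force: [-0.9, 0.3, 0.8]
finger_gap: 0.483
grip_force: 0.0
```

View pics/m5.png

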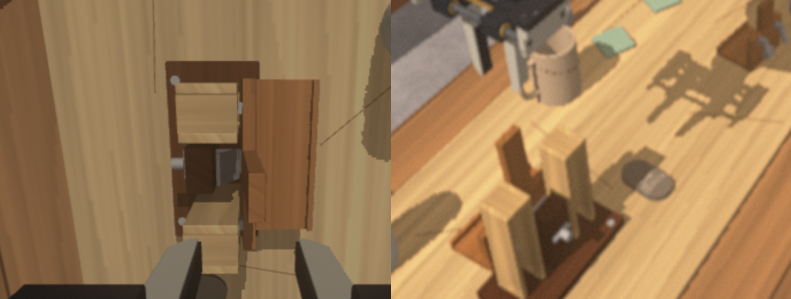

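The ledge hangs upright against both uprights (board at (247,150), handle at (255,195)). The catch is out, and the gripper is clear above. Handing in.

```bash
python3 -c "
from plant import bot
print(bot.close_job())"
```

```text
the job is handed in; nothing more can be done
None
```

The long ledge is hung with both claws in the slots and pressed home, and the catch held against a gentle pull (about 20 N). The gripper is clear, and the job was handed in at about 12.4 s; no verdict was returned.

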